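# Demould a doll's head cap

### The job

The head cap in the violet-lidded mould has cured. Swing the violet lid up and over, past vertical, so that it stays open by itself, then lift the cap out and set it down upright, flat on the floor of the aqua tray. Leave the white-lidded mould shut.

Things in the scene. Friction and masses are not known exactly. Their poses are not given: they have to be found in the camera images.
- violet_tab (a point): Grip point of the violet lid's black tab: 14 mm wide (y), 16 thick, 45 long; point mid-section, 28 from the lid's front, 46 above the table when shut. Axes turn with the lid: x to the hinge side, z out of its top. Hinge axis: along y through (128,0,-10), fixed. Lid (150 g) starts shut, opens by turning about +y, tab up and over, to a stop at 126 deg; let go it falls shut below 70, open past 90.
- white_tab (a point): The same tab on a second mould of the same build, but with a white lid; it starts shut. Each mould (mm): fixed aluminium base 100 x 100, 36 high, its centre 78 along x from the shut tab point, its top open as a round pocket 68 wide, floor 14 above the table; on it a hollow lid 100 x 100, 29 deep, hinged on the side away from the tab. Shut, its top is 65 above the table.
- cap: Skin-coloured resin cap of a doll's head, 60 g, lying in the violet mould's pocket, out of sight until the lid is open. Dome 60 mm across, 22 high, flat underneath; on top a round pouring stub to grip, 16 mm across, from 22 to 44 above the underside. In the mould the stub stands above the base's top, ending 58 above the table. Origin: centre of the underside; z up the stub.
- tray: Aqua blue open tray, fixed to the table, empty: 130 x 120 mm outside (x, y), 18 high, walls 4 mm thick, floor 4 mm thick. Origin: centre of its underside, on the table; z up.

How it is judged:
On the way, in this order (a step that is already met when the one before it is completed fails the run):
1. the violet lid is past vertical (more than 100 degrees open) while the cap is still in its mould (angle between violet_tab's own z axis and vertical above 1.745 rad and distance of cap from where it was at the start of the episode below 0.02 m), for 0.3 s.
2. the cap is lifted clear of the mould (height (world z) of cap above 0.06 m), for 0.1 s.
At the end, for the whole second after the job is handed in: The violet lid stands open by itself, more than 100 degrees from closed; the cap rests at rest inside the tray, flat on its floor (underside within 6 mm of the floor, stub up within 10 degrees), anywhere inside the walls; the white lid is shut (tab within 20 mm of its start) (angle between violet_tab's own z axis and vertical above 1.745 rad and x of cap in the frame of tray between -0.061 and 0.061 m and y of cap in the frame of tray between -0.056 and 0.056 m and z of cap in the frame of tray below 0.01 m and angle between cap's own z axis and vertical below 0.17 rad and linear speed of cap below 0.02 m/s and distance of white_tab from where it was at the start of the episode below 0.02 m); the robot touches nothing.
It fails at once if the white lid is opened (distance of white_tab from where it was at the start of the episode above 0.02 m).
It also fails if it takes over 58 s, if anything falls off the work surface, if the arm or the gripper's body presses on something with over 40 N, if the wrist force passes 120 N, or if a joint passes its speed limit or range.

### The arm

A 7-joint arm with a two-finger parallel gripper is mounted at the origin on the work surface. World frame = base frame: x ahead of the robot, y to its left, z up, the work surface at z = 0. Lengths are in m, angles in rad, forces in N, time in s.
With the tool pointing down it reaches from about 0.4 to 0.925 m from the base axis. Payload 4.1 kg.
Tool frame: the origin (TCP) lies between the finger pads; the fingertips stand 22 mm ahead of it and the grasp point (between the pads) lies 3 mm ahead of it; z points along the fingers, y is the direction in which the jaws open and shut (so a half turn about z gives the same grasp; the last joint's range is limited). The gripper opens to 85 mm and grips with 20 to 120 N. Pads are 22 mm wide; open, the fingers measure 114 mm over their backs; the gripper's body (76 mm by 85 mm) begins 54 mm behind the grasp point. The pads swing forward as they close: fully open they stand 13 mm farther back than shut.
Start: joints at [1.112, 0.398, 0.045, 1.537, -0.019, 1.207, -0.051], TCP at [0.229, -0.608, 0.253] pointing down, gripper open.
Joint ranges: [-2.82, 2.82], [-0.49, 2.23], [-1.37, 1.46], [0, 2.46], [-1.36, 4.5], [0.23, 2], [-2.94, 2.94]. Speed limits (rad/s): [2.57, 2.57, 3.14, 3.14, 3.14, 3.14, 3.14].

### API

Orientations are given as a rotation vector (axis times angle).
In Python, from workcell import arm gives the robot as it stands.
- The arm moves only by the tool apply_moves, never from a script. Its arguments are lists of equal length, an entry for each row: "hand": the closure, from 0 (fully open) to 1 (shut); "delta_pos": the shift along the tool's x, y, z in m, a list of three; "twist": the turn about the tool's z in rad. In form: {"hand": [hand, ...], "delta_pos": [[x, y, z], ...], "twist": [twist, ...]}. A call has 1 to 10 rows; each row shifts and turns the pose as measured when the row begins, along the tool's axes as they then stand; what a row does not reach is not made up. A row lasts 1/8 s, in which the tool goes at most 62.5 mm and 10.7 degrees, less where a joint would pass 70% of its speed; a pose out of reach is approached as far as the arm can. A call is refused whole if a number of a shift passes 0.0625 or a number of a turn 0.188, either way. A call with a gripper value outside its range is refused whole. The fingers move at their own pace and stop on an object; the grip force is fixed at half the most. Time passes only in rows, so rows that do not move let the fingers close. It gives the time, the measured TCP pose, the force and the opening at its end, in the units of the state.
- arm.get_obs(): the state, without advancing time (a new reading comes with each control period).
- arm.grab_frame(name): name is "scene" or "top" or "wrist"; returns (picture, depth): 480x640x3 uint8, blue, green, red; 480x640 float32, m along the optical axis (not along the pixel's ray), 0 where there is no reading.
- arm.calibration(name): a dict with "fov_y" (degrees; the focal length in pixels is half the picture's height over the tangent of half this angle, whatever the lens; pixels are square), "cx", "cy" (the principal point, pixels), "world_to_cam" (4x4, takes a point from world to camera coordinates). Camera axes: x right, y down, z forward; pixel columns grow to the right and rows downward; lengths in m; the calibration is good to about 2 mm. The wrist camera is an equidistant fisheye: a pixel r from the principal point sees the ray r / f radians off the axis. A picture is of the moment at which its call begins: read the wrist's pose just before it. calibration takes no time and is no camera call; for the wrist camera it gives the pose at the moment of the call.
- arm.finish_job(): hands the job in, once; it reports no verdict.
The state is a dict: "time": time; "joint_positions": joint angles; "joint_vel": joint speeds; "effort": joint torques, N m; "position": TCP position; "orientation": TCP orientation; "contact_force": force on the tool from outside, world axes, zero at the start; "torque": the same for the moment, N m; "gripper_width": finger opening in m.
Only numpy, scipy, OpenCV 4.12 (cv2) and the standard library are available. Lean on these libraries where they do the work, as an engineer would, in place of code of your own. Each camera call takes 0.05 s, during which the arm holds its last target. There are 200 camera calls.

## Working session

There is one attempt and no reset: what is moved stays moved. The work goes in short steps, Python scripts to look and compute and a tool call to move; the robot and the scene stay as the last step left them, time stands still between calls to the robot, and variables do not carry over. Pictures are saved under pics/ and viewed, about 8 in all and at most 12, crops included, and the job is handed in when it is done.

Besides the shell and the picture viewer there is one more tool, called after ">>>" by a JSON object that holds its "op" and its "data". apply_moves: Moves the arm, as the interface text tells. Its arguments: {"type":"object","properties":{"hand":{"type":"array","items":{"type":"number"}},"delta_pos":{"type":"array","items":{"type":"array","items":{"type":"number"}}},"twist":{"type":"array","items":{"type":"number"}}},"required":["hand","delta_pos","twist"]}

```bash
mkdir -p pics
cat > h.py <<'E'
import numpy as np, cv2
from workcell import arm
def grab(n):
    c=arm.calibration(n); p,d=arm.grab_frame(n); return p,d,c
def cloud(d,c):
    f=240/np.tan(np.radians(c['fov_y'])/2); v,u=np.mgrid[:480,:640]
    P=np.stack([(u-c['cx'])/f*d,(v-c['cy'])/f*d,d,np.ones_like(d)],-1)
    return (P@np.linalg.inv(c['world_to_cam']).T)[...,:3]
E
python3 - <<'E'
from h import *
for n in('top','scene'):
    p,d,c=grab(n); cv2.imwrite(f'pics/{n}0.png',p); np.save(n+'0.npy',cloud(d,c)); print(n,c)
print(arm.get_obs())
E
```

```text
top {'fov_y': 47.936074368164476, 'cx': 319.41842682206595, 'cy': 238.3683187262362, 'world_to_cam': array([[-0.02098129, -0.99934656, -0.029432  ,  0.02614585],
       [-0.99257587,  0.02434869, -0.11916494,  0.50525335],
       [ 0.1198037 ,  0.02671326, -0.99243815,  0.92585072],
       [ 0.        ,  0.        ,  0.        ,  1.        ]])}
scene {'fov_y': 53.80955177519312, 'cx': 318.90982058629, 'cy': 243.52691006960978, 'world_to_cam': array([[-0.87072673,  0.49153071, -0.01524853,  0.41631362],
       [ 0.40469796,  0.69860072, -0.59006491, -0.14473471],
       [-0.27938239, -0.51995634, -0.8072118 ,  0.8758884 ],
       [ 0.        ,  0.        ,  0.        ,  1.        ]])}
{'time': 0.1, 'joint_positions': array([ 1.1120144 ,  0.39912531,  0.04503394,  1.53772853, -0.01872251,
        1.20690215, -0.05070522]), 'joint_vel': array([ 0.00093272, -0.0015313 ,  0.00119311, -0.00313965, -0.00051878,
        0.00232702,  0.00153262]), 'effort': array([ 3.21118328e-03, -4.76261652e+01,  1.36988115e+00, -2.54954553e+01,
        1.18962754e-02,  4.92167062e-03,  1.56096644e-05]), 'position': array([ 0.22869678, -0.60788377,  0.25237389]), 'orientation': array([-3.08920317e+00, -5.61954688e-01,  6.41858866e-04]), 'contact_force': array([-0.39274676,  0.44404042,  0.1442077 ]), 'torque': array([ 0.05481378,  0.00805395, -0.04405231]), 'gripper_width': 0.08551023353084163}
```

View pics/top0.png

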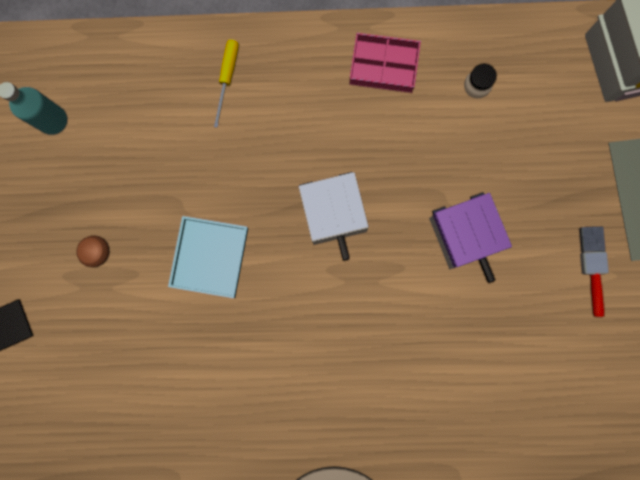

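View pics/scene0.png

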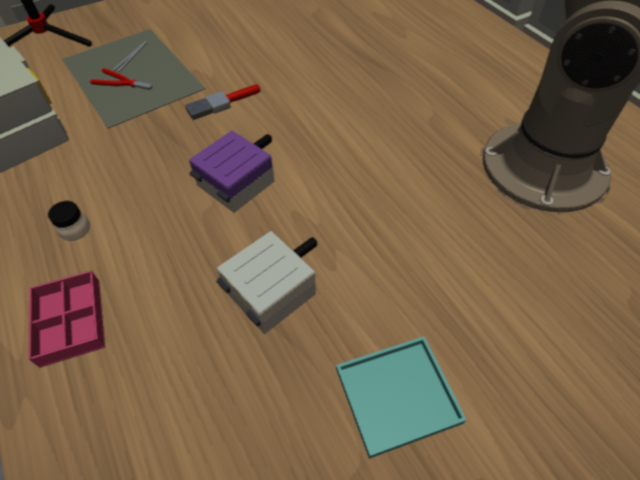

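The top view shows the violet lid at (471,231) with its tab running to (490,280), the white lid at (334,208) and the tray at (208,257). The scene view agrees, and the arm is clear of all three.

Run:
```python
from h import *
P=np.load('top0.npy'); im=cv2.imread('pics/top0.png').astype(int); b,g,r=im[...,0],im[...,1],im[...,2]
hsv=cv2.cvtColor(im.astype(np.uint8),cv2.COLOR_BGR2HSV)
def box(m,name):
    m=cv2.morphologyEx(m.astype(np.uint8),cv2.MORPH_OPEN,np.ones((2,2))).astype(bool)
    q=P[m]; (c,s,a)=cv2.minAreaRect((q[:,:2]*1000).astype(np.float32)); print(name,len(q),np.round(c,1),np.round(s,1),round(a,2),'z med',np.round(np.percentile(q[:,2],[5,50,95]),4)); 
u=np.arange(640)[None]+0*np.arange(480)[:,None]; v=np.arange(480)[:,None]+0*u
z=P[...,2]
W=lambda a,b_,c,d:(u>a)&(u<b_)&(v>c)&(v<d)
box(W(425,520,185,275)&(b>g+30)&(z>.058)&(z<.075),'violet')
box(W(290,375,165,245)&(z>.058)&(z<.075)&(g>90),'white')
box(W(475,500,258,290)&(hsv[...,2]<60)&(z>.03),'vtab')
box(W(335,355,236,265)&(hsv[...,2]<60)&(z>.03),'wtab')
box(W(160,255,205,305)&(g>r+25),'tray')
for p in [(270,487),(265,485),(275,490),(231,471),(208,334),(258,208),(330,450)]: print(p,P[p],im[p])
```

```text
violet 3416 [ 477.7 -158.9] [100.3 336.4] 19.14 z med [0.0618 0.0649 0.0679]
white 3320 [508.2 -26.2] [221.5 105.9] 12.8 z med [0.0614 0.0649 0.068 ]
vtab 178 [ 426.  -144.7] [ 39.3 273.6] 6.45 z med [0.0501 0.0533 0.0565]
wtab 148 [449.8 -24.8] [ 20.2 118.9] 86.32 z med [0.0501 0.0533 0.0567]
tray 4532 [462.  127.5] [298.1 126.7] 79.51 z med [0.001  0.0041 0.0174]
(270, 487) [ 0.44168908 -0.2695752   0.0549565 ] [46 48 52]
(265, 485) [ 0.45034374 -0.26704986  0.05367162] [43 48 51]
(275, 490) [ 0.43309152 -0.27408147  0.05512788] [40 42 45]
(231, 471) [ 0.50810336 -0.24420538  0.06295278] [159  92 135]
(208, 334) [ 0.55300101 -0.01243038  0.06768647] [194 181 178]
(258, 208) [0.47783045 0.21938418 0.00420351] [195 182 149]
(330, 450) [ 3.39502811e-01 -2.13479978e-01  1.95651813e-04] [ 81 117 151]
```

```bash
cat >> h.py <<'E'
def onplane(px,c,z):
    f=240/np.tan(np.radians(c['fov_y'])/2); px=np.asarray(px,float)
    M=np.linalg.inv(c['world_to_cam']); d=np.stack([(px[:,0]-c['cx'])/f,(px[:,1]-c['cy'])/f,np.ones(len(px))],1)@M[:3,:3].T
    return M[:3,3]+d*((z-M[2,3])/d[:,2])[:,None]
E
python3 - <<'E'
from h import *
c=arm.calibration('top'); im=cv2.imread('pics/top0.png'); hsv=cv2.cvtColor(im,cv2.COLOR_BGR2HSV); H,S,V=cv2.split(hsv)
def box(m,roi,z,name):
    k=np.zeros((480,640),np.uint8); x0,x1,y0,y1=roi; k[y0:y1,x0:x1]=m[y0:y1,x0:x1]
    n,l,st,_=cv2.connectedComponentsWithStats(k); k=l==1+st[1:,4].argmax()
    v,u=np.nonzero(k); q=onplane(np.c_[u,v],c,z)[:,:2]*1000
    cc,s,a=cv2.minAreaRect(q.astype(np.float32)); print(name,len(q),np.round(cc,1),np.round(s,1),round(a,2),'mean',q.mean(0).round(1)); return cv2.boxPoints((cc,s,a)),q.mean(0)
box((S>60)&(H>125)&(H<160)&(V>60),(425,520,185,275),.065,'violet')
box((S<40)&(V>130),(290,375,165,245),.065,'white')
box(V<62,(475,500,259,290),.054,'vtab')
box(V<62,(335,355,238,265),.054,'wtab')
print(box((H>85)&(H<105)&(S>30)&(V>70),(160,255,205,305),.01,'tray'))
E
```

```text
violet 3562 [ 510.6 -245.6] [102.6 102.7] 18.95 mean [ 510.4 -245.6]
white 3323 [557.2 -10.6] [100.6  99.7] 12.84 mean [556.8 -10.6]
vtab 184 [ 441.9 -269.1] [41.1 13. ] 19.95 mean [ 442. -269.]
wtab 143 [485.  -26.8] [39.6 11.6] 13.99 mean [484.8 -26.5]
tray 4725 [480.3 218.2] [121.9 129.2] 79.08 mean [480.  218.1]
(array([[405.37277, 170.61426],
       [532.18726, 146.14554],
       [555.28   , 265.8291 ],
       [428.46558, 290.29782]], dtype=float32), array([479.99675781, 218.11778715]))
```

Yaw is about 19° and the lid measures about 100 mm, which matches. The tab point is (437,-271,46) mm and the hinge is at (558,-229,36). The tool yaw is already within 2° of that. Moving to hover over the tab.

>>> {"op": "apply_moves", "data": {"hand": [0, 0, 0, 0, 0, 0, 0, 0], "delta_pos": [[0.04, -0.03, 0], [0.04, -0.03, 0], [0.04, -0.03, 0], [0.04, -0.03, 0], [0.04, -0.03, -0.0], [0.04, -0.03, 0], [0.04, -0.03, 0], [0.03, -0.03, 0.02]], "twist": [0.028, 0, 0, 0, 0, 0, 0, 0]}}

```text
time: 1.1
position: [0.4466, -0.2726, 0.2296]
orientation: [-3.098, -0.503, 0.003]
contact_force: [0.2, -0.3, -0.2]
gripper_width: 0.0856
```

```bash
cat >> h.py <<'E'
from scipy.spatial.transform import Rotation as Ro
def to(t,yaw=None):
    o=arm.get_obs(); R=Ro.from_rotvec(o['orientation']).as_matrix()
    a=np.degrees(np.arctan2(R[1,0],R[0,0]))
    print('t',round(o['time'],2),'pos',o['position'].round(4),'yaw',a.round(2),'tilt',np.degrees(np.arccos(-R[2,2])).round(2),'F',o['contact_force'].round(1),'w',round(o['gripper_width'],4))
    print('tool delta',((np.array(t)-o['position'])@R).round(4),'' if yaw is None else f'twist {-np.radians(yaw-a):.3f}')
    return o,R
E
python3 -c "
from h import *
to([.4368,-.271,.049],19)
p,d,c=grab('wrist');cv2.imwrite('pics/w1.png',p);print(c)"
```

```text
t 1.1 pos [ 0.4466 -0.2726  0.2296] yaw 18.45 tilt 0.19 F [ 0.2 -0.3 -0.2] w 0.0856
tool delta [-0.0085 -0.0041  0.1806] twist -0.010
{'fov_y': 65.70646984690485, 'cx': 316.44788618506897, 'cy': 237.36690694702006, 'world_to_cam': array([[ 0.31624991, -0.94867146, -0.00290824, -0.40006631],
       [-0.89848697, -0.30050145,  0.32003132,  0.28351138],
       [-0.30447851, -0.09859686, -0.9474025 ,  0.46787387],
       [ 0.        ,  0.        ,  0.        ,  1.        ]])}
```

View pics/w1.png

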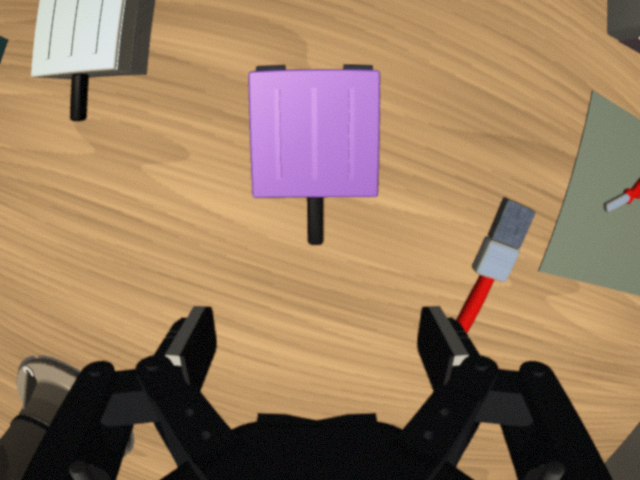

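The wrist view shows the violet lid square to the gripper, with the tab running from (315,198) to (316,243). I'll check the tab position from this view.

```bash
cat >> h.py <<'E'
def wray(px,c,z):
    f=240/np.tan(np.radians(c['fov_y'])/2); px=np.asarray(px,float)-[c['cx'],c['cy']]; r=np.hypot(*px.T); th=r/f
    d=np.c_[np.sin(th)[:,None]*px/np.maximum(r,1e-9)[:,None],np.cos(th)]
    M=np.linalg.inv(c['world_to_cam']); d=d@M[:3,:3].T
    return M[:3,3]+d*((z-M[2,3])/d[:,2])[:,None]
E
python3 -c "
from h import *
c=arm.calibration('wrist')
print(wray([(315.5,198),(316,243)],c,.054).round(4),wray([(250,71),(379,70),(378,196),(252,198)],c,.065).round(4))
print(wray([(250,71),(379,70),(378,196),(252,198)],c,.065).mean(0))"
```

```text
[[ 0.461  -0.2579  0.054 ]
 [ 0.4247 -0.2708  0.054 ]] [[ 0.5414 -0.1787  0.065 ]
 [ 0.5731 -0.2698  0.065 ]
 [ 0.4812 -0.3029  0.065 ]
 [ 0.4474 -0.2099  0.065 ]]
[ 0.51077378 -0.24032058  0.065     ]
```

```bash
python3 -c "
from h import *
o,R=to([.4368,-.271,.049],19)
p,d,c=grab('wrist')
o,R=to([.4368,-.271,.049],19)
cv2.imwrite('pics/w2.png',p)
C=np.linalg.inv(c['world_to_cam']);print(C.round(4)); print('cam in tool',(C[:3,3]-o['position'])@R)
V=cv2.cvtColor(p,cv2.COLOR_BGR2HSV)
m=(V[...,0]>125)&(V[...,0]<160)&(V[...,1]>60); v,u=np.nonzero(m); q=wray(np.c_[u,v],c,.065); print(cv2.minAreaRect((q[:,:2]*1000).astype(np.float32)))
k=p.max(2)<60; k[:150]=0;k[280:]=0;k[:,:290]=0;k[:,340:]=0; v,u=np.nonzero(k);print(u.mean(),v.min(),v.max()); q=wray(np.c_[u,v],c,.054);print(cv2.minAreaRect((q[:,:2]*1000).astype(np.float32)))
"
```

```text
t 1.15 pos [ 0.4475 -0.2647  0.226 ] yaw 18.94 tilt 0.7 F [ 0.4  5.9 -1.4] w 0.0853
tool delta [-0.0116  0.0046  0.177 ] twist -0.001
t 1.2 pos [ 0.4459 -0.2675  0.2265] yaw 18.93 tilt 0.69 F [-0.7 -0.1 -0.4] w 0.0854
tool delta [-0.0089  0.0023  0.1775] twist -0.001
[[ 0.3243 -0.8945 -0.3077  0.5249]
 [-0.9459 -0.3107 -0.0936 -0.2405]
 [-0.0119  0.3214 -0.9469  0.3476]
 [ 0.      0.      0.      1.    ]]
cam in tool [ 0.08284478 -0.00118689 -0.12156021]
((260.2281494140625, -299.5067138671875), (647.15087890625, 1128.5335693359375), 20.68349838256836)
325.5259026687598 203 248
((441.5188293457031, -273.6900634765625), (38.928401947021484, 11.377238273620605), 19.031707763671875)
```

The earlier mismatch came from the arm still settling when the picture was taken, so I'll add hold rows. The top estimate is confirmed. Descending partway, then settling.

>>> {"op": "apply_moves", "data": {"hand": [0, 0, 0, 0, 0, 0], "delta_pos": [[-0.005, 0.001, 0.04], [-0.004, 0.001, 0.04], [0, 0, 0.02], [0, 0, 0], [0, 0, 0], [0, 0, 0]], "twist": [0, 0, 0, 0, 0, 0]}}

```text
time: 1.95
position: [0.4368, -0.2733, 0.1251]
orientation: [-3.091, -0.516, 0.01]
contact_force: [0.5, -0.1, -0.5]
gripper_width: 0.0854
```

```bash
python3 -c "
from h import *
o,R=to([.4368,-.271,.049],19)
p,d,c=grab('wrist')
o,R=to([.4368,-.271,.049],19)
cv2.imwrite('pics/w3.png',p)
k=p.max(2)<60; k[280:]=0;k[:,:280]=0;k[:,350:]=0; n,l,s,_=cv2.connectedComponentsWithStats(k.astype(np.uint8));print(s[1:]);i=1+s[1:,4].argmax();v,u=np.nonzero(l==i);q=wray(np.c_[u,v],c,.054);print(cv2.minAreaRect((q[:,:2]*1000).astype(np.float32)))
"
```

```text
t 1.95 pos [ 0.4368 -0.2733  0.1251] yaw 18.94 tilt 0.58 F [ 0.5 -0.1 -0.5] w 0.0854
tool delta [ 0.0011 -0.0015  0.0761] twist -0.001
t 2.0 pos [ 0.4371 -0.2734  0.1252] yaw 18.95 tilt 0.54 F [ 0.1 -0.6 -0.1] w 0.0852
tool delta [ 0.0009 -0.0017  0.0763] twist -0.001
[[ 308  223   23   57 1275]]
((444.0298156738281, -272.64642333984375), (33.503013610839844, 12.368595123291016), 18.481433868408203)
```

View pics/w3.png

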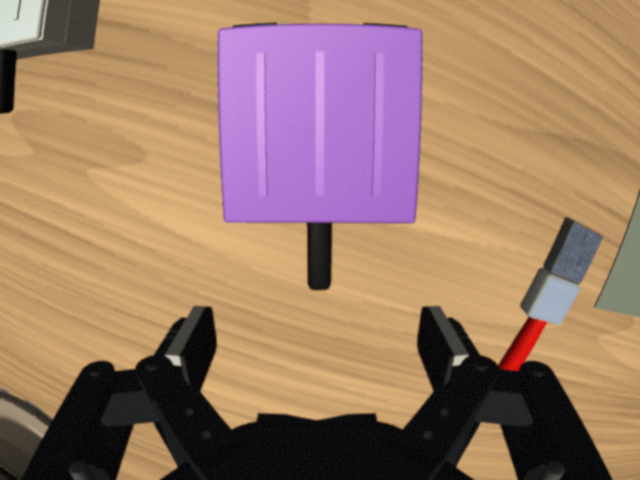

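The tab at (318,255) sits centrally between the fingers (centre column about 317). Descending to grip height.

>>> {"op": "apply_moves", "data": {"hand": [0, 0, 0, 0, 0], "delta_pos": [[0, 0, 0.035], [0, 0, 0.03], [0, 0, 0.01], [0, 0, 0], [0, 0, 0]], "twist": [0, 0, 0, 0, 0]}}

```text
time: 2.62
position: [0.4411, -0.2756, 0.0538]
orientation: [3.099, 0.517, 0.004]
contact_force: [0.4, 0.0, -0.4]
gripper_width: 0.0853
```

```bash
python3 -c "
from h import *
o,R=to([.4368,-.271,.049],19)"
```

```text
t 2.62 pos [ 0.4411 -0.2756  0.0538] yaw 18.93 tilt 0.16 F [ 0.4  0.  -0.4] w 0.0853
tool delta [-0.0026 -0.0058  0.0048] twist -0.001
```

>>> {"op": "apply_moves", "data": {"hand": [0, 0, 0], "delta_pos": [[-0.003, -0.005, 0.005], [0, 0, 0], [0, 0, 0]], "twist": [0, 0, 0]}}

```text
time: 3.0
position: [0.4374, -0.2722, 0.0504]
orientation: [3.096, 0.516, 0.009]
contact_force: [0.5, -0.4, -0.3]
gripper_width: 0.0855
```

```bash
python3 -c "
from h import *
o,R=to([.4368,-.271,.049],19)
p,d,c=grab('wrist')
o,R=to([.4368,-.271,.049],19)
cv2.imwrite('pics/w4.png',p[150:])
"
```

```text
t 3.0 pos [ 0.4374 -0.2722  0.0504] yaw 18.93 tilt 0.34 F [ 0.5 -0.4 -0.3] w 0.0855
tool delta [-0.0002 -0.0013  0.0014] twist -0.001
t 3.05 pos [ 0.4373 -0.2721  0.0503] yaw 18.93 tilt 0.32 F [-0.2  0.1  0.8] w 0.0853
tool delta [-0.0001 -0.0012  0.0013] twist -0.001
```

View pics/w4.png

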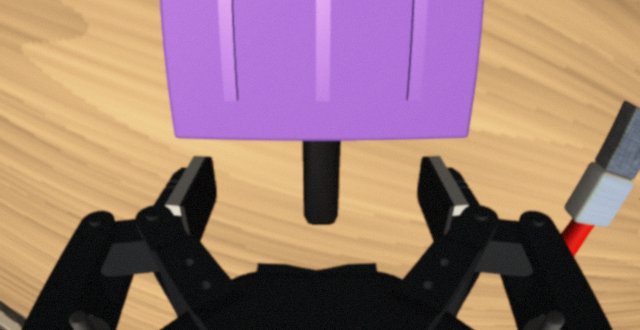

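Tab column 321 against finger centre 317.5 is about 1.3 mm off, which is fine. Closing.

>>> {"op": "apply_moves", "data": {"hand": [0.4, 0.7, 1, 1, 1, 1, 1], "delta_pos": [[0, 0.001, 0], [0, 0, 0], [0, 0, 0], [0, 0, 0], [0, 0, 0], [0, 0, 0], [0, 0, 0]], "twist": [0, 0, 0, 0, 0, 0, 0]}}

```text
time: 3.92
position: [0.438, -0.2738, 0.0506]
orientation: [3.096, 0.515, 0.009]
contact_force: [1.0, 0.0, 0.3]
gripper_width: 0.0132
```

```bash
python3 -c "
from h import *
o,R=to([.4368,-.271,.049],19)
h=np.array([.5578,-.2293,.036]); l=np.array([np.cos(np.radians(19)),np.sin(np.radians(19)),0])
g=o['position']+R[:,2]*.003-h; print('rel hinge x,z',g@l,g[2], 'lat', g@[-l[1],l[0],0])
for r0 in [np.array([g@l,g[2]])]:
  prev=r0
  for th in range(10,121,10):
    t=np.radians(th);q=np.array([r0[0]*np.cos(t)+r0[1]*np.sin(t),-r0[0]*np.sin(t)+r0[1]*np.cos(t)]);print(th,'dx,dz_tool',(q[0]-prev[0]).round(4),-(q[1]-prev[1]).round(4));prev=q
"
```

```text
t 3.92 pos [ 0.438  -0.2738  0.0506] yaw 18.9 tilt 0.38 F [1.  0.  0.3] w 0.0132
tool delta [-0.0002 -0.003   0.0016] twist -0.002
rel hinge x,z -0.12778869542764612 0.011615595061286808 lat -0.0030571424899725097
10 dx,dz_tool 0.004 -0.022
20 dx,dz_tool 0.0077 -0.021
30 dx,dz_tool 0.0112 -0.0193
40 dx,dz_tool 0.0144 -0.0171
50 dx,dz_tool 0.0172 -0.0143
60 dx,dz_tool 0.0194 -0.0111
70 dx,dz_tool 0.021 -0.0076
80 dx,dz_tool 0.022 -0.0038
90 dx,dz_tool 0.0224 0.0001
100 dx,dz_tool 0.022 0.004
110 dx,dz_tool 0.021 0.0077
120 dx,dz_tool 0.0193 0.0112
```

Gripped with the opening at 13 mm. Starting along the arc with half-size steps, up to 30°.

>>> {"op": "apply_moves", "data": {"hand": [1, 1, 1, 1, 1, 1, 1], "delta_pos": [[0.001, 0, -0.011], [0.003, 0, -0.011], [0.0035, 0, -0.0105], [0.004, 0, -0.0105], [0.005, 0, -0.01], [0.006, 0, -0.0095], [0, 0, 0]], "twist": [0, 0, 0, 0, 0, 0, 0]}}

```text
time: 4.8
position: [0.4617, -0.2656, 0.1168]
orientation: [3.094, 0.518, 0.013]
contact_force: [2.8, -1.2, -3.9]
gripper_width: 0.0129
```

```bash
cat >> h.py <<'E'
def hinge():
    o,R=to([.4368,-.271,.049],19)
    h=np.array([.5578,-.2293,.036]); l=np.array([np.cos(np.radians(19)),np.sin(np.radians(19)),0])
    g=o['position']+R[:,2]*.003-h; r=np.array([g@l,g[2]]); a=np.degrees(np.arctan2(r[1],-r[0]))-4.47
    print('lat',g@[-l[1],l[0],0],'radius',np.hypot(*r),'theta',a)
    tx=R[:,0]@l; prev=r
    for th in range(int(a//10)*10+10,121,10):
        t=np.radians(th+4.47);q=.1284*np.array([-np.cos(t),np.sin(t)]);print(th,(q[0]-prev[0]).round(4),-(q[1]-prev[1]).round(4));prev=q
E
python3 -c "from h import *;hinge()"
```

```text
t 4.8 pos [ 0.4617 -0.2656  0.1168] yaw 19.02 tilt 0.55 F [ 2.8 -1.2 -3.9] w 0.0129
tool delta [-0.0258 -0.0034  0.0676] twist 0.000
lat -0.003045976428804904 radius 0.12878487560944932 theta 32.69491586377884
40 0.011 -0.0121
50 0.017 -0.0145
60 0.0193 -0.0114
70 0.021 -0.0078
80 0.022 -0.0041
90 0.0224 -0.0002
100 0.0221 0.0037
110 0.0211 0.0075
120 0.0195 0.011
```

The radius stays at 128.8 mm and the forces are small, so the lid is following. Continuing to about 70°.

>>> {"op": "apply_moves", "data": {"hand": [1, 1, 1, 1, 1, 1, 1, 1], "delta_pos": [[0.005, 0, -0.006], [0.006, 0, -0.006], [0.0085, 0, -0.0075], [0.0085, 0, -0.007], [0.0095, 0, -0.006], [0.0098, 0, -0.0054], [0.0103, 0, -0.0042], [0.0107, 0, -0.0036]], "twist": [0, 0, 0, 0, 0, 0, 0, 0]}}

```text
time: 5.8
position: [0.5231, -0.2446, 0.1629]
orientation: [3.096, 0.513, -0.009]
contact_force: [-0.3, -3.7, -6.2]
gripper_width: 0.0129
```

```bash
python3 -c "from h import *;hinge()"
```

```text
t 5.8 pos [ 0.5231 -0.2446  0.1629] yaw 18.83 tilt 0.39 F [-0.3 -3.7 -6.2] w 0.0129
tool delta [-0.0895 -0.0032  0.1145] twist -0.003
lat -0.0032020186444164287 radius 0.1295608949339212 theta 68.5569761187568
70 0.0034 0.0002
80 0.022 -0.0041
90 0.0224 -0.0002
100 0.0221 0.0037
110 0.0211 0.0075
120 0.0195 0.011
```

>>> {"op": "apply_moves", "data": {"hand": [1, 1, 1, 1, 1, 1, 1, 1, 1], "delta_pos": [[0.0105, 0, -0.001], [0.011, 0, -0.0015], [0.011, 0, -0.0005], [0.011, 0, 0], [0.011, 0, 0.0015], [0.011, 0, 0.0022], [0.0105, 0, 0.0033], [0.0105, 0, 0.004], [0.005, 0, 0.002]], "twist": [0, 0, 0, 0, 0, 0, 0, 0, 0]}}

```text
time: 6.92
position: [0.6149, -0.2134, 0.1543]
orientation: [3.096, 0.512, -0.014]
contact_force: [-3.1, -3.6, 1.7]
gripper_width: 0.0129
```

```bash
python3 -c "from h import *;hinge()
p,d,c=grab('scene');cv2.imwrite('pics/s5.png',p[60:380,100:500])"
```

```text
t 6.92 pos [ 0.6149 -0.2134  0.1543] yaw 18.78 tilt 0.54 F [-3.1 -3.6  1.7] w 0.0129
tool delta [-0.1862 -0.003   0.107 ] twist -0.004
lat -0.0035274653746533145 radius 0.12961880846130255 theta 112.68411885391076
120 0.0135 0.0095
```

View pics/s5.png

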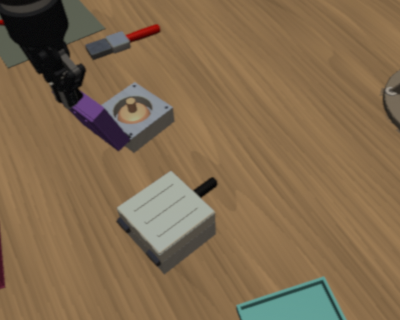

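The lid is at about 113° in the gripper, and the cap is still in the pocket at crop (130,107). Releasing and rising.

>>> {"op": "apply_moves", "data": {"hand": [0.7, 0.4, 0.2, 0, 0, 0, 0, 0], "delta_pos": [[0, 0, 0], [0, 0, 0], [0, 0, 0], [0, 0, 0], [0, 0, -0.03], [0, 0, -0.05], [-0.01, 0, -0.04], [0, 0, 0]], "twist": [0, 0, 0, 0, 0, 0, 0, 0]}}

```text
time: 7.98
position: [0.6105, -0.2109, 0.2796]
orientation: [-3.098, -0.518, -0.008]
contact_force: [0.4, -0.9, -0.6]
gripper_width: 0.0855
```

```bash
python3 -c "from h import *
to([.5105,-.2456,.15],19)"
```

```text
t 7.97 pos [ 0.6105 -0.2109  0.2796] yaw 18.99 tilt 0.3 F [ 0.4 -0.9 -0.6] w 0.0855
tool delta [-0.1065  0.0003  0.129 ] twist -0.000
```

>>> {"op": "apply_moves", "data": {"hand": [0, 0, 0, 0, 0, 0, 0], "delta_pos": [[-0.04, 0, 0], [-0.04, 0, 0], [-0.035, 0, 0], [-0.01, 0, 0.03], [0, 0, 0.04], [0, 0, 0], [0, 0, 0]], "twist": [0, 0, 0, 0, 0, 0, 0]}}

```text
time: 8.85
position: [0.4891, -0.2505, 0.2048]
orientation: [-3.095, -0.519, -0.01]
contact_force: [0.6, -0.3, 0.0]
gripper_width: 0.0853
```

```bash
python3 -c "from h import *
to([.5105,-.2456,.15],19)
p,d,c=grab('wrist');cv2.imwrite('pics/w6.png',p)
to([.5105,-.2456,.15],19);print(repr(c))
p,d,c=grab('top');cv2.imwrite('pics/t6.png',cv2.resize(p[150:310,400:560],None,fx=3,fy=3,interpolation=cv2.INTER_CUBIC))
"
```

```text
t 8.85 pos [ 0.4891 -0.2505  0.2048] yaw 19.05 tilt 0.41 F [ 0.6 -0.3  0. ] w 0.0853
tool delta [0.0215 0.0024 0.055 ] twist 0.001
t 8.9 pos [ 0.4889 -0.2504  0.2047] yaw 19.05 tilt 0.4 F [-0.  -0.4  0.2] w 0.0852
tool delta [0.0217 0.0027 0.0548] twist 0.001
{'fov_y': 65.70646984690485, 'cx': 316.44788618506897, 'cy': 237.36690694702006, 'world_to_cam': array([[ 0.32618382, -0.94530337, -0.00237776, -0.39673181],
       [-0.89785017, -0.31059475,  0.31208328,  0.33503539],
       [-0.2957519 , -0.09966165, -0.95005177,  0.45558601],
       [ 0.        ,  0.        ,  0.        ,  1.        ]])}
```

View pics/w6.png

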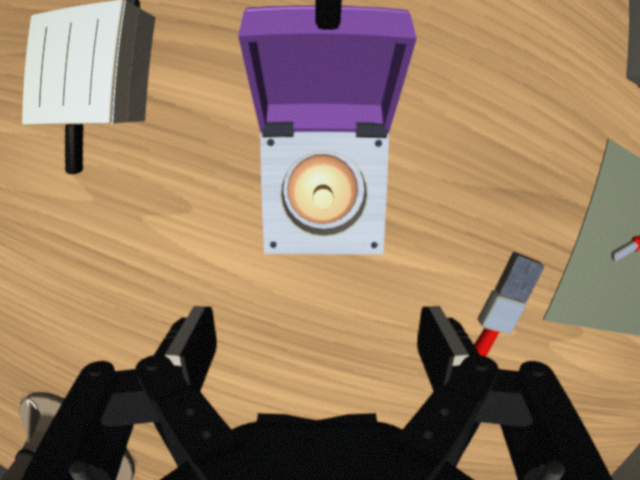

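The lid stands open, and the cap's stub top is at (323,199) with the base holes around it. Converting to positions.

```bash
python3 -c "from h import *
c=arm.calibration('wrist');print(wray([(323,199)],c,.058).round(4),wray([(270,143),(379,143),(273,245),(374,244)],c,.036).mean(0).round(4))
to([.5105,-.2456,.15],19)"
```

```text
[[ 0.511  -0.2487  0.058 ]] [ 0.5101 -0.2503  0.036 ]
t 8.95 pos [ 0.4891 -0.2505  0.205 ] yaw 19.05 tilt 0.41 F [ 0.4  0.1 -0.9] w 0.0851
tool delta [0.0215 0.0024 0.0552] twist 0.001
```

View pics/t6.png

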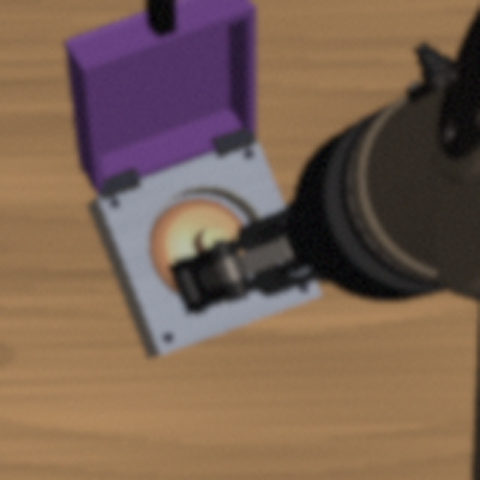

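The stub is at (0.511,-0.248), which agrees with the wrist view and with the 3 mm lateral offset from the tab grip. Approaching to z≈0.10.

>>> {"op": "apply_moves", "data": {"hand": [0, 0, 0, 0, 0, 0], "delta_pos": [[0.021, 0.005, 0.03], [0, 0, 0.04], [0, 0, 0.025], [0, 0, 0.005], [0, 0, 0], [0, 0, 0]], "twist": [0, 0, 0, 0, 0, 0]}}

```text
time: 9.7
position: [0.5202, -0.2503, 0.1119]
orientation: [3.091, 0.52, 0.034]
contact_force: [-0.5, 0.8, -0.7]
gripper_width: 0.0854
```

```bash
python3 -c "from h import *
to([.511,-.248,.064],19)
p,d,c=grab('wrist');cv2.imwrite('pics/w7.png',p)
to([.511,-.248,.064],19)"
```

```text
t 9.7 pos [ 0.5202 -0.2503  0.1119] yaw 19.11 tilt 1.31 F [-0.5  0.8 -0.7] w 0.0854
tool delta [-0.0089 -0.0057  0.0477] twist 0.002
t 9.75 pos [ 0.5203 -0.2504  0.112 ] yaw 19.11 tilt 1.34 F [-0.6  0.5  1.2] w 0.0854
tool delta [-0.009  -0.0058  0.0478] twist 0.002
```

View pics/w7.png

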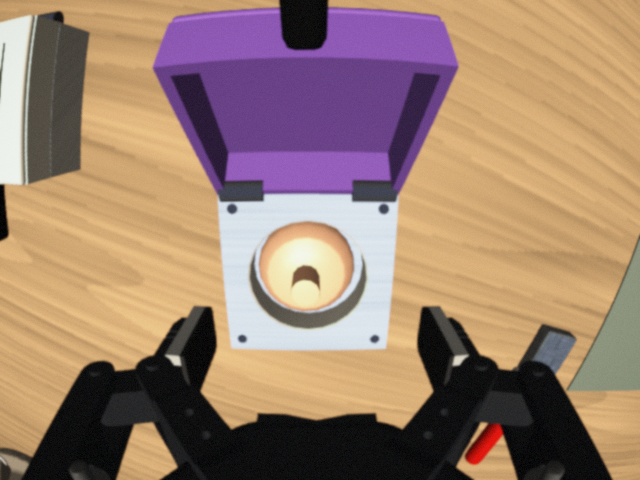

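The stub at (305,290) is about 6 mm left of the finger centre, which agrees with the computed -5.8 mm.

>>> {"op": "apply_moves", "data": {"hand": [0, 0, 0, 0, 0, 0], "delta_pos": [[-0.005, -0.003, 0.01], [-0.004, -0.003, 0.01], [0, 0, 0.01], [0, 0, 0.005], [0, 0, 0], [0, 0, 0]], "twist": [0, 0, 0, 0, 0, 0]}}

```text
time: 10.5
position: [0.51, -0.2478, 0.0751]
orientation: [3.091, 0.52, 0.036]
contact_force: [-0.1, 0.3, 0.2]
gripper_width: 0.0854
```

```bash
python3 -c "from h import *
to([.511,-.248,.064],19)"
```

```text
t 10.5 pos [ 0.51   -0.2478  0.0751] yaw 19.09 tilt 1.39 F [-0.1  0.3  0.2] w 0.0854
tool delta [0.0006 0.0003 0.0111] twist 0.002
```

>>> {"op": "apply_moves", "data": {"hand": [0, 0, 0, 0.4, 0.7, 1, 1, 1, 1], "delta_pos": [[0, 0, 0.006], [0, 0, 0.005], [0, 0, 0], [0, 0, 0], [0, 0, 0], [0, 0, 0], [0, 0, 0], [0, 0, 0], [0, 0, 0]], "twist": [0, 0, 0, 0, 0, 0, 0, 0, 0]}}

```text
time: 11.62
position: [0.5112, -0.2483, 0.0644]
orientation: [3.089, 0.519, 0.039]
contact_force: [0.6, 0.7, 0.2]
gripper_width: 0.0133
```

```bash
python3 -c "from h import *
to([.511,-.248,.064],19)"
```

```text
t 11.62 pos [ 0.5112 -0.2483  0.0644] yaw 19.09 tilt 1.5 F [0.6 0.7 0.2] w 0.0133
tool delta [-0.0001 -0.0003  0.0004] twist 0.002
```

The opening reads 13.3 mm on a 16 mm stub, which is doubtful. I'll lift and check.

>>> {"op": "apply_moves", "data": {"hand": [1, 1, 1, 1, 1, 1, 1, 1, 1], "delta_pos": [[0, 0, -0.01], [0, 0, -0.02], [0, 0, -0.025], [0, 0, -0.025], [0, 0, -0.025], [0, 0, -0.02], [0, 0, -0.01], [0, 0, 0], [0, 0, 0]], "twist": [0, 0, 0, 0, 0, 0, 0, 0, 0]}}

```text
time: 12.75
position: [0.5065, -0.247, 0.2057]
orientation: [3.09, 0.52, 0.038]
contact_force: [-0.6, 0.4, -0.3]
gripper_width: 0.0133
```

```bash
python3 -c "from h import *
to([.48,.218,.2],19)
p,d,c=grab('scene');w,_,_=grab('wrist');cv2.imwrite('pics/s8.png',np.hstack([p[60:460,100:500],w[80:,120:520]]))"
```

```text
t 12.75 pos [ 0.5065 -0.247   0.2057] yaw 19.12 tilt 1.45 F [-0.6  0.4 -0.3] w 0.0133
tool delta [ 0.1271 -0.4481  0.0032] twist 0.002
```

View pics/s8.png

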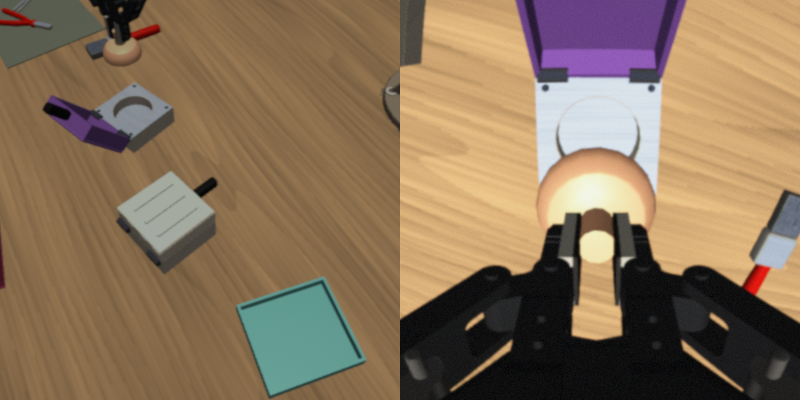

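The cap is held in the gripper, the violet lid stands open and the white lid is shut. Carrying it to the tray in two gentle calls.

>>> {"op": "apply_moves", "data": {"hand": [1, 1, 1, 1, 1, 1, 1, 1, 1, 1], "delta_pos": [[0.003, -0.01, -0.005], [0.006, -0.02, 0], [0.007, -0.025, 0], [0.007, -0.025, 0], [0.007, -0.025, 0], [0.007, -0.025, 0], [0.007, -0.025, 0], [0.007, -0.025, 0], [0.007, -0.025, 0], [0.007, -0.025, 0]], "twist": [0, 0, 0, 0, 0, 0, 0, 0, 0, 0]}}

```text
time: 14.1
position: [0.4891, 0.0048, 0.2084]
orientation: [3.094, 0.523, 0.03]
contact_force: [-0.8, 0.4, -0.8]
gripper_width: 0.0134
```

```bash
python3 -c "from h import *
to([.48,.218,.2],19)"
```

```text
t 14.1 pos [0.4891 0.0048 0.2084] yaw 19.2 tilt 1.1 F [-0.8  0.4 -0.8] w 0.0134
tool delta [ 0.0614 -0.2044  0.0081] twist 0.003
```

>>> {"op": "apply_moves", "data": {"hand": [1, 1, 1, 1, 1, 1, 1, 1, 1, 1], "delta_pos": [[0.007, -0.025, 0], [0.007, -0.025, 0], [0.007, -0.025, 0], [0.007, -0.025, 0], [0.007, -0.025, 0], [0.007, -0.025, 0], [0.006, -0.02, 0], [0.003, -0.01, 0], [0, 0, 0], [0, 0, 0]], "twist": [0, 0, 0, 0, 0, 0, 0, 0, 0, 0]}}

```text
time: 15.35
position: [0.4712, 0.2043, 0.208]
orientation: [3.092, 0.538, 0.024]
contact_force: [-0.4, 0.7, -0.7]
gripper_width: 0.0132
```

```bash
python3 -c "from h import *
to([.48,.218,.056],19)"
```

```text
t 15.35 pos [0.4712 0.2043 0.208 ] yaw 19.75 tilt 0.88 F [-0.4  0.7 -0.7] w 0.0132
tool delta [ 0.0107 -0.0107  0.1521] twist 0.013
```

>>> {"op": "apply_moves", "data": {"hand": [1, 1, 1, 1, 1, 1, 1, 1], "delta_pos": [[0.005, -0.005, 0.02], [0.005, -0.005, 0.03], [0, 0, 0.03], [0, 0, 0.03], [0, 0, 0.015], [0, 0, 0.005], [0, 0, 0], [0, 0, 0]], "twist": [0, 0, 0, 0, 0, 0, 0, 0]}}

```text
time: 16.35
position: [0.4844, 0.2109, 0.0772]
orientation: [3.092, 0.52, 0.034]
contact_force: [0.4, 0.1, -1.0]
gripper_width: 0.0136
```

```bash
python3 -c "from h import *
to([.48,.218,.056],19)
p,d,c=grab('scene');w,_,_=grab('wrist');cv2.imwrite('pics/s9.png',np.hstack([cv2.resize(p[260:460,270:470],None,fx=2,fy=2),w[80:,120:520]]))"
```

```text
t 16.35 pos [0.4844 0.2109 0.0772] yaw 19.09 tilt 1.28 F [ 0.4  0.1 -1. ] w 0.0136
tool delta [-0.0023 -0.0084  0.0211] twist 0.002
```

View pics/s9.png

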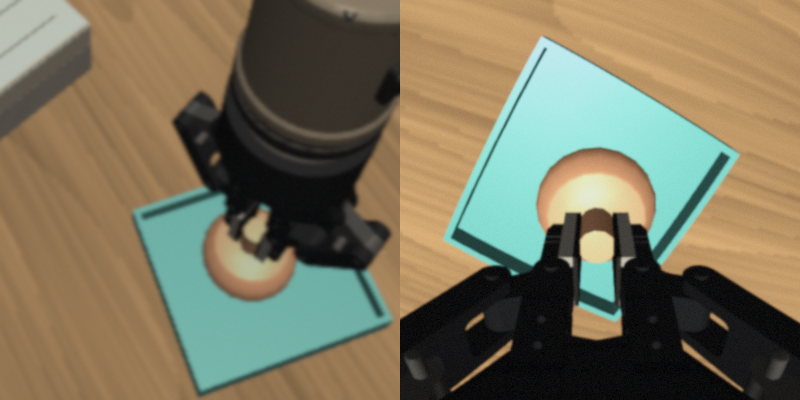

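The cap is upright over the middle of the tray. Lowering gently.

>>> {"op": "apply_moves", "data": {"hand": [1, 1, 1, 1, 1, 1], "delta_pos": [[-0.002, -0.006, 0.008], [0, 0, 0.008], [0, 0, 0.003], [0, 0, 0], [0, 0, 0], [0, 0, 0]], "twist": [0, 0, 0, 0, 0, 0]}}

```text
time: 17.2
position: [0.4809, 0.2167, 0.0573]
orientation: [3.092, 0.521, 0.035]
contact_force: [-0.5, -0.3, -0.2]
gripper_width: 0.0132
```

```bash
python3 -c "from h import *
to([.48,.218,.055],19)"
```

```text
t 17.2 pos [0.4809 0.2167 0.0573] yaw 19.12 tilt 1.33 F [-0.5 -0.3 -0.2] w 0.0132
tool delta [-0.0005 -0.0015  0.0023] twist 0.002
```

>>> {"op": "apply_moves", "data": {"hand": [1, 1, 1, 1], "delta_pos": [[0, 0, 0.0015], [0, 0, 0.001], [0, 0, 0], [0, 0, 0]], "twist": [0, 0, 0, 0]}}

```text
time: 17.7
position: [0.4813, 0.2167, 0.055]
orientation: [3.092, 0.52, 0.036]
contact_force: [-0.7, -0.6, -0.4]
gripper_width: 0.0134
```

```bash
python3 -c "from h import *
to([.48,.218,.055],19)"
```

```text
t 17.7 pos [0.4813 0.2167 0.055 ] yaw 19.11 tilt 1.37 F [-0.7 -0.6 -0.4] w 0.0134
tool delta [-0.0008 -0.0017 -0.0001] twist 0.002
```

The cap is within about 1 mm of the floor. Releasing, then retreating straight up.

>>> {"op": "apply_moves", "data": {"hand": [0.8, 0.6, 0.3, 0, 0, 0, 0, 0, 0, 0], "delta_pos": [[0, 0, 0], [0, 0, 0], [0, 0, 0], [0, 0, 0], [0, 0, 0], [0, 0, -0.02], [0, 0, -0.04], [0, 0, -0.04], [0, 0, -0.03], [0, 0, 0]], "twist": [0, 0, 0, 0, 0, 0, 0, 0, 0, 0]}}

```text
time: 18.95
position: [0.4778, 0.2169, 0.1886]
orientation: [3.092, 0.521, 0.035]
contact_force: [-0.1, 0.3, -1.6]
gripper_width: 0.0853
```

>>> {"op": "apply_moves", "data": {"hand": [0, 0, 0, 0, 0, 0], "delta_pos": [[0.01, 0.03, -0.02], [-0.01, 0.03, -0.02], [-0.01, 0.04, 0], [-0.01, 0.04, 0], [0, 0, 0], [0, 0, 0]], "twist": [0, 0, 0, 0, 0, 0]}}

```text
time: 19.7
position: [0.5015, 0.0741, 0.2244]
orientation: [3.092, 0.525, 0.02]
contact_force: [-0.3, 0.2, -0.3]
gripper_width: 0.0855
```

```bash
python3 -c "from h import *
to([.48,.218,.056],19)
p,d,c=grab('scene');t,dt,ct=grab('top');cv2.imwrite('pics/f.png',np.hstack([p[80:480,100:500],cv2.resize(t[180:310,140:380],(400,217))] if 0 else [p[80:480,100:500],t[60:460,130:530]]))
P=cloud(dt,ct);q=P.reshape(-1,3);m=(abs(q[:,0]-.48)<.05)&(abs(q[:,1]-.218)<.05)&(q[:,2]>.03)&(q[:,2]<.07)
print(m.sum(),q[m].max(0),np.median(q[m],0)); k=m&(q[:,2]>.04);print(np.median(q[k],0),k.sum())
k=(q[:,2]>.01)&(q[:,2]<.1)&(abs(q[:,0]-.48)<.045)&(abs(q[:,1]-.218)<.045);print('dome centre',q[k].mean(0),q[k].min(0),q[k].max(0))"
```

```text
t 19.7 pos [0.5015 0.0741 0.2244] yaw 19.29 tilt 0.79 F [-0.3  0.2 -0.3] w 0.0855
tool delta [ 0.0253 -0.1442  0.1676] twist 0.005Traceback (most recent call last):
  File "<string>", line 5, in <module>
    print(m.sum(),q[m].max(0),np.median(q[m],0)); k=m&(q[:,2]>.04);print(np.median(q[k],0),k.sum())
                  ~~~~~~~~^^^
    return umr_maximum(a, axis, None, out, keepdims, initial, where)
ValueError: zero-size array to reduction operation maximum which has no identity
```

View pics/f.png

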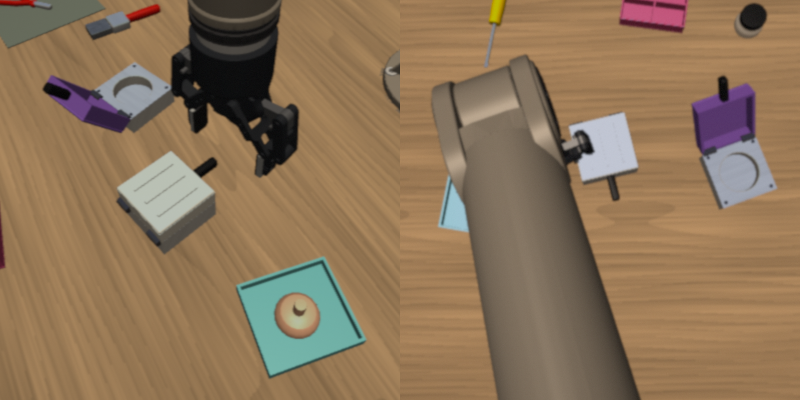

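The cap sits flat and upright in the middle of the tray at crop (298,315), the violet lid stands open, the white lid is shut and the gripper is clear. One height check from depth, then hand in.

```bash
python3 -c "from h import *
p,d,c=grab('scene');q=cloud(d,c).reshape(-1,3);m=(d.ravel()>0)&(abs(q[:,0]-.48)<.04)&(abs(q[:,1]-.218)<.04)&(q[:,2]<.1)
s=q[m]; k=s[:,2]>.040; print('stub top z',np.percentile(s[:,2],99.7),s[k].mean(0),k.sum(),'floor',np.percentile(s[:,2],10)); to([.48,.218,.056],19)
if k.sum()>5 and abs(np.median(s[k][:,2])-.046)<.008: print(arm.finish_job())"
```

```text
stub top z 0.04945325958873669 [0.48519592 0.21852394 0.0470354 ] 148 floor 0.003107958216671991
t 19.85 pos [0.5017 0.0746 0.2248] yaw 19.37 tilt 0.83 F [-0.5 -0.1 -1.5] w 0.0856
tool delta [ 0.025  -0.1438  0.1679] twist 0.007
the job is handed in; nothing more can be done
None
```

I swung the violet lid up by its tab to about 113° and let it go past vertical. I then gripped the cap by its stub, lifted it out and set it down near the middle of the aqua tray, and handed the job in at about 20 s of the 58 s allowed.

**Last checks:**
- **Cap:** depth puts the stub's upper part at (0.485, 0.219). Its top is at about 0.049 m, where 0.048 m would be a cap flat on the tray floor. It looks upright in the picture.
- **Lids:** in the last picture the violet lid stands open by itself and the white lid is shut.
- **Arm:** the gripper is clear and touches nothing. Contact force stayed below 10 N in every reading I took.

**What disagreed:**
- An early wrist-camera reading was off by several mm because the arm was still settling; I added hold rows after that.
- One depth check from the top camera failed because the arm blocked its view, so I used the scene camera instead.
- The gripper opening read about 13 mm on the 16 mm stub, but the grip held throughout.

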